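# Load the sample cassette under its cover rails

## Robot

A 6-joint arm with a two-finger parallel gripper is mounted at the origin on a cart in front of the work surface, level with it; the furniture and walls round the work are solid. World frame = base frame: x ahead of the robot, y to its left, z up, the work surface at z = 0. Lengths are in mm, angles in degrees, forces in N, time in s.
With the tool pointing down it reaches from about 350 to 850 mm from the base axis. Payload 8.1 kg.
Tool frame: the origin (TCP) lies at the very end of the fingers, on their centre line; the grasp point (between the pads) lies r.tcp_to_grasp behind it (r.tcp_to_grasp is the distance from the TCP to the grasp point, in mm); z points along the fingers, y is the line along which they close (so a half turn about z gives the same grasp; the last joint's range is limited). The gripper opens to 85 mm and grips with 20 to 120 N. Pads are 22 mm wide; open, the fingers measure 114 mm over their backs; the gripper's body (76 mm by 85 mm) begins 54 mm behind the grasp point. The pads swing forward as they close: fully open they stand 13 mm farther back than shut.
Start: joints at [-79.607, 7.471, 85.268, -0, 87.261, -4.893], TCP at [158.208, -578.771, 231.292] pointing down, gripper open.
Joint ranges: [-169.43, 169.43], [-51.17, 129.36], [1.28, 143.12], [-76.62, 256.62], [0, 156.53], [-152.29, 152.29]. Speed limits (degrees/s): [136.94, 136.94, 159.86, 180, 180, 180].

## Interface

Orientations are given as [roll, pitch, yaw] about the fixed x, y, z axes, in that order (R = Rz(yaw) Ry(pitch) Rx(roll)).
In Python, from bench import sense, viewer, order, r gives the robot as it stands.
- The arm moves only by the tool carry_out, never from a script. Its argument "increments" is one flat list of numbers, 7 for each row, row after row: the shift along the tool's x, y, z as a fraction of full scale, then the turn, a rotation vector about the tool's x, y, z as a fraction of full scale, then the opening, from -1 (shut) to 1 (fully open). A call has exactly 10 rows; each row is the pose to reach, as a shift and turn from the pose commanded when the call began, along the tool's axes at that moment, turning the shorter way round; what a row does not reach only later rows make up. Full scale, the value 1, is 400 mm for a shift and 2 pi rad for a turn. A row lasts 1/8 s, in which the tool goes at most 62.5 mm and 10.7 degrees, less where a joint would pass 70% of its speed; a pose out of reach is approached as far as the arm can. A call with a number of a shift or a turn outside -1 to 1 is refused whole. A call with a gripper value outside its range is refused whole. The fingers move at their own pace and stop on an object; "force" is the grip in N (left out, the last holds). Time passes only in rows, so rows that repeat a pose let the fingers close, or fill a call up. It gives the time, the measured TCP pose, the force, the opening and the grip force at its end, in the units of the state.
- sense(): the state, without advancing time (a new reading comes with each control period).
- viewer.snapshot(name): name is "scene" or "top" or "wrist"; returns the picture (384x512x3 uint8, red, green, blue); there is no depth.
- viewer.get_calibration(name): a dict with "fx", "fy", "cx", "cy" (pixels), "k1" (the pictures are not rectified: a ray, as slopes to the right and down, at radius r is drawn at 1 + k1 r^2 times it, then the intrinsics apply), "R" (3x3) and "t" (3): a world point X has camera coordinates R X + t. Camera axes: x right, y down, z forward; pixel columns grow to the right and rows downward; lengths in mm; the calibration is good to about 2 mm. A picture is of the moment at which its call begins: read the wrist's pose just before it. get_calibration takes no time and is no camera call; for the wrist camera it gives the pose at the moment of the call.
- order.hand_in(): hands the job in; it is judged then, once.
The state is a dict: "time": time; "joint_pos": joint angles; "qd": joint speeds; "joint_efforts": joint torques, N m; "tool_pos": TCP position; "tcp_rot": TCP orientation; "ft_force": force on the tool from outside, world axes, zero at the start; "wrist_torque": the same for the moment, N m; "finger_gap": finger opening in mm; "grip_force": force on a finger pad.
Only numpy, scipy, OpenCV 4.12 (cv2) and the standard library are available. Lean on these libraries where they do the work, as an engineer would, in place of code of your own. Each camera call takes 0.05 s, during which the arm holds its last target. There are 200 camera calls.

## Task

Slide the flat metal cassette along the worktop (without lifting it) fully home into the grey dock by the spectrometer. Then open its gate and load every round sample holder that lies about: set each in the cassette's open bay and slide it along under the cover rails, so that they stand in a row against the end stop; last, shut the gate fully behind them. Leave the other things on the worktop where they are.

Things in the scene. Friction and masses are not known exactly. Their poses are not given: they have to be found in the camera images.
- cassette: sample cassette, loose, plain aluminium, 280 x 74 mm, 25 mm high, 0.85 kg; floor 5 mm thick, channel 54 mm wide. Origin at the centre of its underside; x runs along it in the feed direction to the end stop, y to the left, z up. Along x: push plate -140 to -132 mm, open bay -132 to -34, gate at -31, covered length -26 to +132, end stop +132 to +140
- push_plate (a point): middle of the top edge of the cassette's near end plate, 30 mm above the worktop; the plate is 8 mm thick along the cassette and 74 mm wide
- bay (a point): centre of the floor of the cassette's open bay (cassette x -78 mm, 5 mm above its underside), where a holder can be set from above; side walls there 12 mm high, 10 mm thick
- end_stop (a point): foot of the end stop's inner face, on the channel floor (cassette x +132 mm, z 5 mm). Before it, from x -26 mm, two steel cover rails (underside 22 mm, top 25 mm above the cassette's underside) overhang the channel 10 mm from either side and leave a slot 34 mm wide for a finger; a holder slides under them with 4 mm to spare. Three holders reach to 10 mm from the gate
- gate (a joint): gate of the cassette, a 6 mm steel plate that slides crosswise to the cassette's -y side: 0 = shut (bars the channel), 0.060 m = fully open (channel clear); friction about 1 N, it stays where it is left. It starts shut or up to 15 mm open
- gate_grip (a point): a point in the middle of the gate's black finger block, 40 mm above the cassette's underside; the block is 12 mm along the cassette, 14 mm across, and stands from 14 to 50 mm height. It lies at cassette x -31 mm, y -46 mm with the gate shut, y -106 mm when open
- dock: grey U-shaped dock fixed on the worktop, 22 mm high. Origin at worktop level, middle of the stop face that the cassette's far end must meet; x points into the stop (the way the cassette goes home). Two cheeks, 80 mm between them, run 68 mm back from the stop, then flare to about 125 mm apart at x -115 mm. Home: cassette origin 140 mm before the stop, axes in line
- holder_1: a pressed-powder sample in a grey round flanged holder, 13 mm high: flange 50 mm across from 7 to 13 mm height, foot 39 mm across below it; origin at the centre of its underside, z up. Absent in some starts
- holder_2: a pressed-powder sample in a grey round flanged holder, 13 mm high: flange 50 mm across from 7 to 13 mm height, foot 39 mm across below it; origin at the centre of its underside, z up. Absent in some starts
- holder_3: a pressed-powder sample in a grey round flanged holder, 13 mm high: flange 50 mm across from 7 to 13 mm height, foot 39 mm across below it; origin at the centre of its underside, z up. Absent in some starts
- mortar: porcelain mortar, 91 mm wide, 46 mm high, a bystander; origin under its centre
- timer: bench timer 58 x 66 x 20 mm, a bystander; origin under its centre
- press_die: steel pressing die, a cylinder 51 mm wide, 50 mm high, a bystander; origin under its centre
- jar: small screw-cap jar, 48 mm wide, 66 mm high, a bystander; origin under its centre
- tweezers: steel tweezers, 122 mm long, 9 mm high, a bystander; origin under their centre
- wash_bottle: wash bottle, 62 x 82 mm, 162 mm high with its bent spout, a bystander; origin under its centre
- mouse: black computer mouse 115 x 55 x 38 mm, a bystander; origin under its centre
Things that resemble listed ones, but are neither listed nor needed, are in the scene too. What is shaped like the holder_1 but purple is not meant.

How it is judged (in metres and radians):
On the way, in this order (a step that is already met when the one before it is completed fails the run):
1. the cassette stands fully home in the dock (x of cassette in the frame of dock above -0.145 m and y of cassette in the frame of dock between -0.006 and 0.006 m and angle between the x axis of cassette and the x axis of dock, either way round below 0.06 rad and height (world z) of cassette below 0.004 m), for 0.2 s.
2. all holders stand in a row under the cover rails against the end stop (all of step 1 and x of holder_1 in the frame of cassette between -0.005 and 0.112 m and y of holder_1 in the frame of cassette between -0.006 and 0.006 m and z of each of holder_1, holder_2, holder_3 in the frame of cassette below 0.01 m and angle between each of holder_1, holder_2, holder_3's own z axis and vertical below 0.12 rad and x of holder_2 in the frame of cassette between -0.005 and 0.112 m and y of holder_2 in the frame of cassette between -0.006 and 0.006 m and x of holder_3 in the frame of cassette between -0.005 and 0.112 m and y of holder_3 in the frame of cassette between -0.006 and 0.006 m and x of any of holder_1, holder_2, holder_3 in the frame of cassette above 0.099 m and (x of holder_1 in the frame of cassette between 0.047 and 0.065 m or x of holder_2 in the frame of cassette between 0.047 and 0.065 m or x of holder_3 in the frame of cassette between 0.047 and 0.065 m)), for 0.2 s.
3. the gate is shut behind them (value of joint gate below 0.005 m and x of holder_1 in the frame of cassette between -0.005 and 0.112 m and y of holder_1 in the frame of cassette between -0.006 and 0.006 m and z of each of holder_1, holder_2, holder_3 in the frame of cassette below 0.01 m and angle between each of holder_1, holder_2, holder_3's own z axis and vertical below 0.12 rad and x of holder_2 in the frame of cassette between -0.005 and 0.112 m and y of holder_2 in the frame of cassette between -0.006 and 0.006 m and x of holder_3 in the frame of cassette between -0.005 and 0.112 m and y of holder_3 in the frame of cassette between -0.006 and 0.006 m), for 0.2 s.
At the end, for the whole second after the job is handed in: The cassette stands in the dock (end within 5 mm of the stop, 6 mm sideways, 0.06 rad in line); all present holders lie flat under the cover rails beyond the gate, one within 8 mm of the end stop and the next within 10 mm of the first; the gate is shut to within 5 mm; all at rest (all of step 1 and all of step 3 and x of any of holder_1, holder_2, holder_3 in the frame of cassette above 0.099 m and (x of holder_1 in the frame of cassette between 0.047 and 0.065 m or x of holder_2 in the frame of cassette between 0.047 and 0.065 m or x of holder_3 in the frame of cassette between 0.047 and 0.065 m) and linear speed of each of cassette, holder_1, holder_2, holder_3 below 0.01 m/s); the robot touches nothing.
It fails at once if the cassette is lifted off the worktop (height (world z) of cassette above 0.015 m).
It fails at once if one of the bystanders is moved more than 40 mm (distance of any of mortar, timer, press_die, jar, tweezers, wash_bottle, mouse from where it was at the start of the episode above 0.04 m).
Of holder_1, holder_2, holder_3 only 2 to 3 are there at a start; the rules pass over those that are not, and their reading is None.
At some moment in a run one of holder_1, holder_2, holder_3 may be knocked a few centimetres aside while the robot is not near it.
Once in a run the grip may slacken for a moment while it holds something.
It also fails if it takes over 210 s, if anything falls off the work surface, if the arm or the gripper's body presses on something with over 40 N, if the wrist force passes 120 N, or if a joint passes its speed limit or range.

## Working session

There is one attempt and no reset: what is moved stays moved. The work goes in short steps, Python scripts to look and compute and a tool call to move; the robot and the scene stay as the last step left them, time stands still between calls to the robot, and variables do not carry over. Pictures are saved under pics/ and viewed, at most 15 in all, crops included, and the job is handed in when it is done.

Besides the shell and the picture viewer there is one more tool, called after "Emit:" as a command line: name --argument value ..., lists and objects as JSON in quotes. carry_out: Moves the arm, as the interface text tells. Its arguments: {"type":"object","properties":{"increments":{"type":"array"},"force":{"type":"number"}},"required":["increments"]}

```bash
ls; mkdir -p pics; python3 - <<'E'
from bench import sense, viewer, order, r
import cv2
print(sense(), r.tcp_to_grasp)
for n in("scene","top"):
    im=viewer.snapshot(n)[:,:,::-1]; cv2.imwrite(f"pics/{n}0.png",cv2.resize(im,(800,600),interpolation=cv2.INTER_CUBIC)); cv2.imwrite(f"pics/raw_{n}0.png",im)
    print(n,viewer.get_calibration(n))
E
```

```text
pics
{'time': 0.0, 'joint_pos': array([-7.96048109e+01,  7.51590252e+00,  8.53318950e+01,  1.87772734e-03,
        8.72620553e+01, -4.89315509e+00]), 'qd': array([ 0.02988674, -0.05956251,  0.08395143,  0.05842727, -0.07619107,
       -0.03069903]), 'joint_efforts': array([ 1.09956098e-03, -5.69405329e+01, -5.00538433e+01, -2.06748257e-05,
        1.48348405e-02,  4.41100451e-05]), 'tool_pos': array([ 158.1344911 , -578.19229937,  230.2110949 ]), 'tcp_rot': array([-1.79890707e+02, -1.12387840e-02,  1.52882420e+01]), 'ft_force': array([-0.08534206,  0.9428282 , -0.44265597]), 'wrist_torque': array([-0.02239569,  0.02518411, -0.0193287 ]), 'grip_force': 0.0, 'finger_gap': 85.38859528732624} 18.700000000000003
scene {'fx': 354.50189421878264, 'fy': 354.50189421878264, 'cx': 255.97968981867714, 'cy': 190.52284309185077, 'k1': -0.09321559286373562, 'R': array([[ 0.73770082, -0.67509122, -0.00702524],
       [-0.41028814, -0.44002694, -0.79877402],
       [ 0.53615403,  0.59213862, -0.60159016]]), 't': array([-398.57209689,  266.99278516,  596.5023297 ])}
top {'fx': 436.30867227604205, 'fy': 436.30867227604205, 'cx': 258.72532072743786, 'cy': 190.85458508018576, 'k1': -0.12792575180469987, 'R': array([[ 0.00636912, -0.99970856, -0.02328583],
       [-0.99731578, -0.00465182, -0.07307248],
       [ 0.07294286,  0.02368873, -0.99705475]]), 't': array([   1.51668873,  539.24827443, 1217.62578659])}
```

View pics/scene0.png

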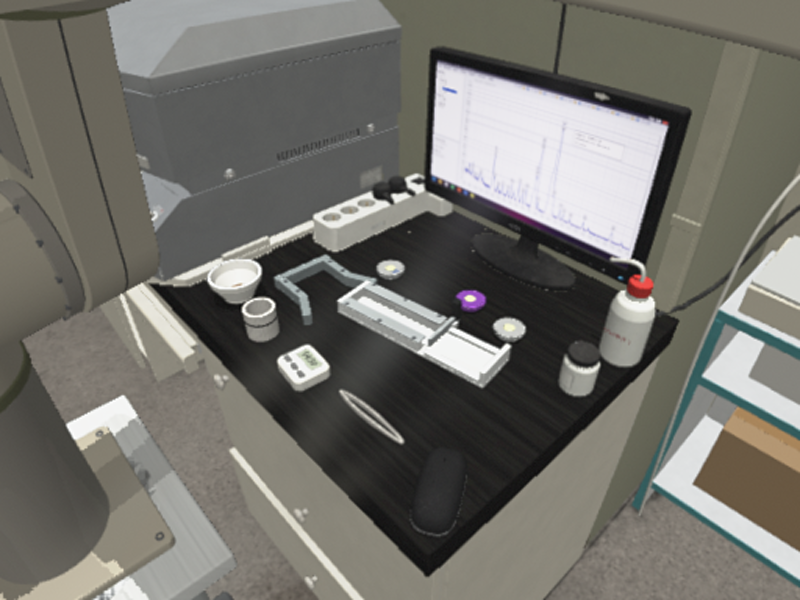

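View pics/top0.png

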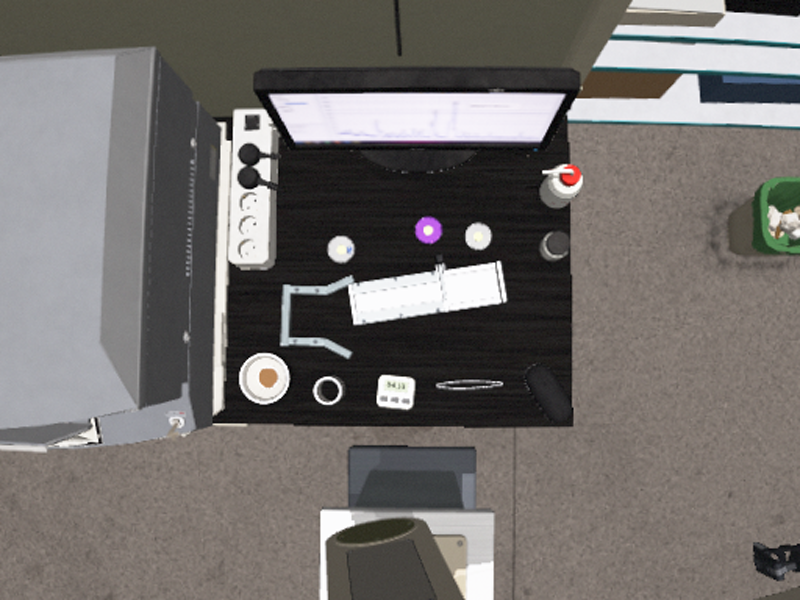

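The top view shows these candidates (800-px coordinates):
- Grey holders at (341,249) and (478,236).
- Purple decoy at (428,230), excluded by its colour.
- Press die at (328,390) and mortar at (264,378), which are other round things.
- Jar at (555,245), also round.

The cassette runs from (350,302) to (504,282), with its gate block at (440,262). The dock stop is at x≈287. I'll check this in a close crop.

```bash
cat > h.py <<'E'
import numpy as np, cv2
from scipy.spatial.transform import Rotation as Ro
def K(c): return np.array([[c['fx'],0,c['cx']],[0,c['fy'],c['cy']],[0,0,1.]])
def D(c): return np.array([c['k1'],0,0,0.])
def unproj(c,px,z):
    """pixels Nx2 -> world points on height z"""
    u=cv2.undistortPoints(np.array(px,float).reshape(-1,1,2),K(c),D(c))[:,0]
    d=np.c_[u,np.ones(len(u))]@c['R']; o=-c['R'].T@c['t']
    return o+d*((z-o[2])/d[:,2])[:,None]
def proj(c,X):
    return cv2.projectPoints(np.array(X,float).reshape(-1,3),cv2.Rodrigues(c['R'])[0],c['t'],K(c),D(c))[0][:,0]
E
python3 - <<'E'
import cv2
im=cv2.imread("pics/raw_top0.png")
cv2.imwrite("pics/crop0.png",cv2.resize(im[130:245,170:340],(800,541),interpolation=cv2.INTER_CUBIC))
E
```

```text
(no output)
```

View pics/crop0.png

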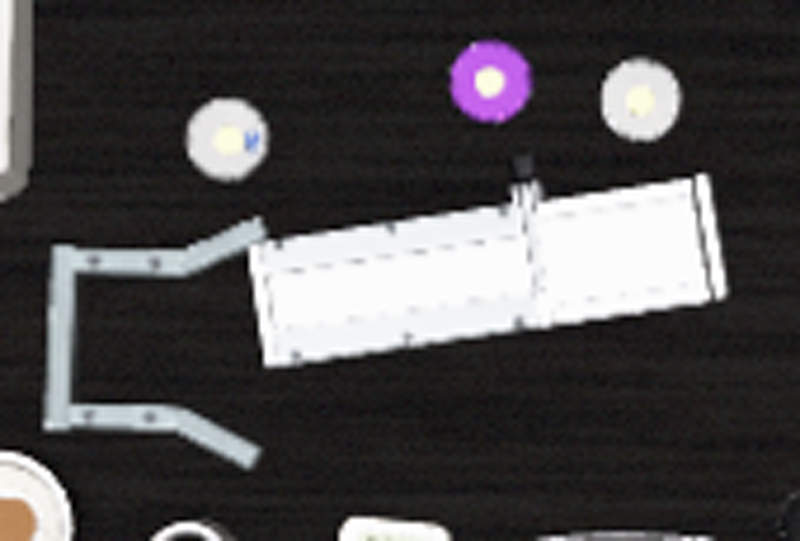

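```bash
cat >> h.py <<'E'
def crop2raw(p,s,x0,y0): return (np.array(p,float)+.5)/s-.5+[x0,y0]
E
python3 - <<'E'
from h import *; from bench import viewer,sense
c=viewer.get_calibration("top"); s=800/170
f=lambda p,z: unproj(c,crop2raw(p,s,170,130),z)[:,:2].round(1)
print("hold",f([(228,139),(641,99)],12).tolist(),"purple",f([(491,81)],12).tolist())
pp=f([(710,174),(727,297)],30); fe=f([(249,247),(267,367)],25)
print("push",pp.tolist(),"far",fe.tolist())
a=fe.mean(0);b=pp.mean(0);print("len",np.linalg.norm(a-b),"ang",np.degrees(np.arctan2(*(a-b)[::-1])),"ctr",(a+b)/2)
print("gate block",f([(524,165)],50).tolist(), "gateplate joint",f([(527,190)],20).tolist())
print("dock inner",f([(76,274),(71,403),(182,275),(182,405),(262,238),(250,450)],22).tolist(),"outer",f([(53,245),(45,430),(265,217),(250,470)],22).tolist())
w=viewer.get_calibration("wrist"); print(w); print(sense()['tool_pos'])
raw=lambda x,y:((x+.5)*.64-.5,(y+.5)*.64-.5)
for n,p,z in(("die",(328,388),50),("mortar",(264,376),46),("timer",(396,390),20),("jar",(556,243),66),("bottle",(563,180),160),("strip",(253,268),40),("edge",(570,425),0),("edge2",(228,425),0),("monbot",(420,148),60)):print(n,unproj(c,[raw(*p)],z).round(0).tolist())
E
```

```text
hold [[630.8, 122.4], [656.3, -129.9]] purple [[667.0, -38.3]]
push [[608.0, -169.7], [534.1, -179.5]] far [[563.3, 107.2], [491.0, 95.5]]
len 279.42013617490056 ang 99.03925268318774 ctr [549.1   -36.625]
gate block [[610.2, -57.5]] gateplate joint [[599.0, -60.2]]
dock inner [[546.7, 212.8], [468.6, 214.5], [546.4, 148.0], [467.9, 146.9], [569.1, 99.8], [441.2, 105.5]] outer [[564.4, 227.3], [452.1, 230.1], [581.8, 98.1], [429.2, 105.4]]
{'fx': 280.0336666283652, 'fy': 280.0336666283652, 'cx': 256.43229507921046, 'cy': 192.59735486309114, 'k1': 0.023151722342264938, 'R': array([[ 0.26367136, -0.96461027, -0.00210829],
       [-0.92036505, -0.25223031,  0.29884452],
       [-0.28880026, -0.07685634, -0.95429949]]), 't': array([-599.47445198,  -39.49474169,  381.14071408])}
[ 158.1298257  -578.27160705  230.32717478]
die [[378.0, 138.0, 50.0]]
mortar [[398.0, 254.0, 46.0]]
timer [[374.0, 19.0, 20.0]]
jar [[635.0, -263.0, 66.0]]
bottle [[725.0, -257.0, 160.0]]
strip [[592.0, 279.0, 40.0]]
edge [[310.0, -300.0, 0.0]]
edge2 [[304.0, 331.0, 0.0]]
monbot [[807.0, -23.0, 60.0]]
```

The crop confirms two grey holders at crop pixels (228,139) and (641,99), and a purple decoy at (491,81). The cassette's push plate is at the right (x≈715), the gate block at (524,165) and the dock at the left. I'll grip the push plate, so first I compute the hover above it.

```bash
cat >> h.py <<'E'
def go(st,xyz,yaw):
    """fractions for carry_out from the measured pose to a tool-down pose"""
    R=Ro.from_euler('xyz',st['tcp_rot'],degrees=True); T=Ro.from_euler('xyz',[180,0,yaw],degrees=True)
    d=R.inv().apply(np.array(xyz,float)-st['tool_pos']); rv=(R.inv()*T).as_rotvec(degrees=True)
    print("shift",(d/400).round(4).tolist(),"turn",(rv/360).round(4).tolist(),"| at",st['tool_pos'].round(1),st['tcp_rot'].round(2),"t",round(st['time'],1),"F",st['ft_force'].round(1),"gap",round(st['finger_gap'],1),"grip",round(st['grip_force'],1))
E
python3 -c "
from h import *; from bench import *
go(sense(),[570.4,-170.6,130],9)"
```

```text
shift [1.2629, -0.7109, 0.2522] turn [-0.0003, -0.0, 0.0175] | at [ 158.1 -578.3  230.3] [-1.799e+02 -1.000e-02  1.529e+01] t 0.1 F [ 0.1  0.1 -0.6] gap 85.0 grip 0.0
```

Emit:
carry_out --increments '[0.63,-0.355,0,0,0,0.0175,-0.06,0.63,-0.355,0,0,0,0.0175,-0.06,0.63,-0.355,0,0,0,0.0175,-0.06,0.63,-0.355,0,0,0,0.0175,-0.06,0.63,-0.355,0,0,0,0.0175,-0.06,0.63,-0.355,0,0,0,0.0175,-0.06,0.63,-0.355,0,0,0,0.0175,-0.06,0.63,-0.355,0,0,0,0.0175,-0.06,0.63,-0.355,0,0,0,0.0175,-0.06,0.63,-0.355,0,0,0,0.0175,-0.06]'

```text
time: 1.35
tool_pos: [363.4, -375.9, 231.3]
tcp_rot: [-180.0, 0.0, 8.9]
ft_force: [-1.1, -0.9, 1.1]
finger_gap: 40.2
grip_force: 0.0
```

```bash
python3 -c "
from h import *; from bench import *
go(sense(),[570.4,-170.6,130],9)"
```

```text
shift [0.5909, -0.4267, 0.2532] turn [-0.0, 0.0, -0.0002] | at [ 363.4 -375.9  231.3] [-180.      0.      8.92] t 1.4 F [-1.1 -0.9  1.1] gap 40.2 grip 0.0
```

Emit:
carry_out --increments '[0.5909,-0.4267,0.1,0,0,0,-0.06,0.5909,-0.4267,0.1,0,0,0,-0.06,0.5909,-0.4267,0.1,0,0,0,-0.06,0.5909,-0.4267,0.1,0,0,0,-0.06,0.5909,-0.4267,0.253,0,0,0,-0.06,0.5909,-0.4267,0.253,0,0,0,-0.06,0.5909,-0.4267,0.253,0,0,0,-0.06,0.5909,-0.4267,0.253,0,0,0,-0.06,0.5909,-0.4267,0.253,0,0,0,-0.06,0.5909,-0.4267,0.253,0,0,0,-0.06]'

```text
time: 2.6
tool_pos: [571.0, -170.9, 131.5]
tcp_rot: [179.9, -0.1, 8.9]
ft_force: [-0.4, 0.5, -0.0]
finger_gap: 40.5
grip_force: 0.0
```

```bash
python3 -c "
from h import *; from bench import *
go(sense(),[570.4,-170.6,10],9)
c=viewer.get_calibration('wrist');im=viewer.snapshot('wrist')[:,:,::-1]
cv2.imwrite('pics/raw_w1.png',im);cv2.imwrite('pics/w1.png',cv2.resize(im,(800,600),interpolation=cv2.INTER_CUBIC))
import pickle;pickle.dump(c,open('w1.pkl','wb'))
print(proj(c,[[570.4,-170.6,30],[570.4,-170.6,10]])/.64)"
```

```text
shift [-0.0018, -0.0013, 0.3038] turn [0.0002, -0.0003, -0.0002] | at [ 571.  -170.9  131.5] [ 1.7993e+02 -1.0000e-01  8.9200e+00] t 2.6 F [-0.4  0.5 -0. ] gap 40.5 grip 0.0
[[399.10024875 301.03055742]
 [399.18063776 291.61006732]]
```

View pics/w1.png

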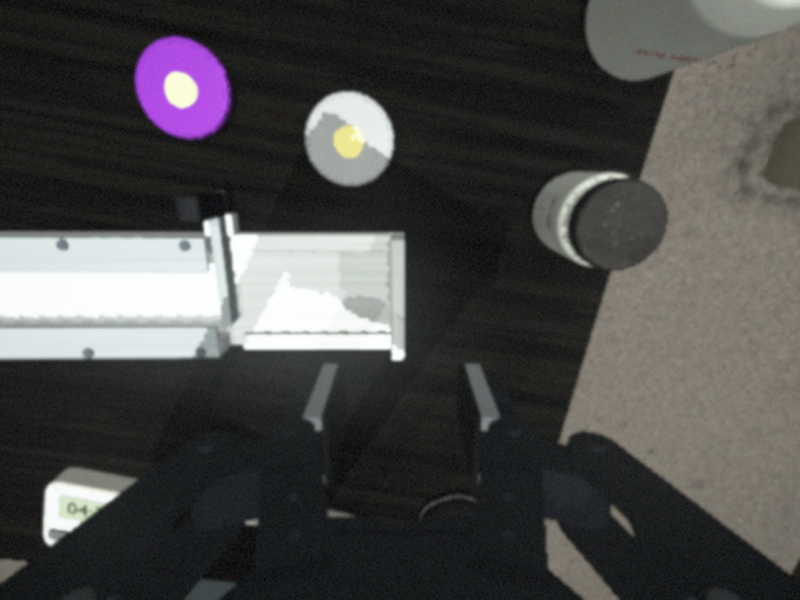

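The wrist view shows the push plate at (398,296), where (399,301) was predicted, so the aim is good. I'll descend and grip the plate.

Emit:
carry_out --increments '[0,-0.001,0.2,0,0,0,-0.06,0,-0.001,0.25,0,0,0,-0.06,0,-0.001,0.28,0,0,0,-0.06,0,-0.001,0.3,0,0,0,-0.06,0,-0.001,0.3,0,0,0,-0.06,0,-0.001,0.3,0,0,0,-0.3,0,-0.001,0.3,0,0,0,-0.6,0,-0.001,0.3,0,0,0,-1,0,-0.001,0.3,0,0,0,-1,0,-0.001,0.3,0,0,0,-1]' --force 50

```text
time: 3.9
tool_pos: [571.3, -169.6, 11.2]
tcp_rot: [180.0, -0.1, 9.0]
ft_force: [-1.3, 0.5, 5.8]
finger_gap: 6.5
grip_force: 50.5
```

```bash
python3 -c "
from h import *; from bench import *
go(sense(),[507+.5,73-136,11.5],-0.5)
im=viewer.snapshot('top')[:,:,::-1]
cv2.imwrite('pics/t2.png',cv2.resize(im[130:245,170:340],(800,541),interpolation=cv2.INTER_CUBIC))"
```

```text
shift [-0.116, -0.2881, -0.0011] turn [0.0001, -0.0002, 0.0264] | at [ 571.3 -169.6   11.2] [ 1.7996e+02 -8.0000e-02  8.9900e+00] t 3.9 F [-1.3  0.5  5.8] gap 6.5 grip 50.5
```

```bash
python3 -c "
from h import *; from bench import *
s=sense()
for p in([504.5,-166,11.2],[505,-136,11.2],[505.5,-72,11.2]): go(s,p,-.6)"
```

```text
shift [-0.1636, -0.035, -0.0003] turn [0.0001, -0.0002, 0.0266] | at [ 571.3 -169.6   11.2] [ 1.7997e+02 -8.0000e-02  8.9900e+00] t 4.0 F [-1.3  0.8  6.6] gap 6.4 grip 50.5
shift [-0.1506, -0.1089, -0.0003] turn [0.0001, -0.0002, 0.0266] | at [ 571.3 -169.6   11.2] [ 1.7997e+02 -8.0000e-02  8.9900e+00] t 4.0 F [-1.3  0.8  6.6] gap 6.4 grip 50.5
shift [-0.1244, -0.2667, -0.0004] turn [0.0001, -0.0002, 0.0266] | at [ 571.3 -169.6   11.2] [ 1.7997e+02 -8.0000e-02  8.9900e+00] t 4.0 F [-1.3  0.8  6.6] gap 6.4 grip 50.5
```

View pics/t2.png

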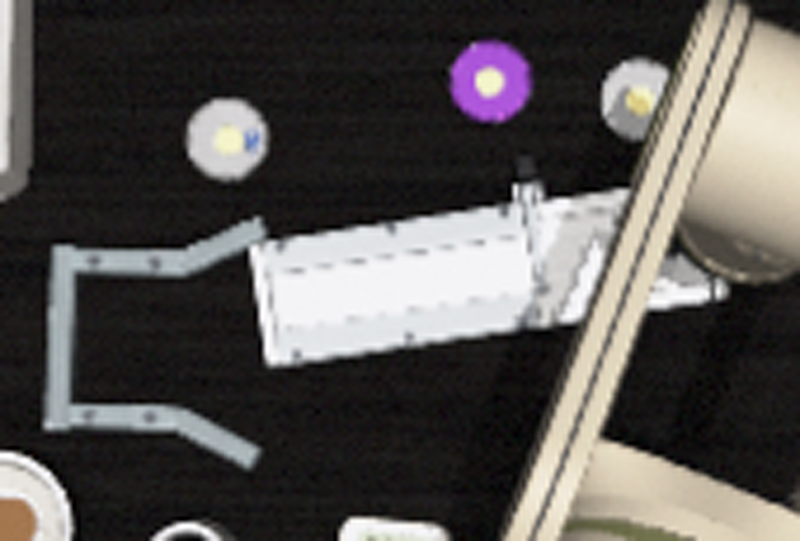

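The grip on the plate hasn't moved the cassette: its far end is still at crop (250-267, 247-366). I'll align it first, then move it forward.

Emit:
carry_out --increments '[-0.03,-0.006,0,0,0,0.005,-1,-0.06,-0.012,0,0,0,0.01,-1,-0.09,-0.018,0,0,0,0.015,-1,-0.125,-0.026,0,0,0,0.02,-1,-0.1636,-0.035,0,0,0,0.0266,-1,-0.1636,-0.035,0,0,0,0.0266,-1,-0.16,-0.06,0,0,0,0.0266,-1,-0.155,-0.085,0,0,0,0.0266,-1,-0.1506,-0.1089,0,0,0,0.0266,-1,-0.1506,-0.1089,0,0,0,0.0266,-1]' --force 60

```text
time: 5.2
tool_pos: [504.7, -136.1, 11.2]
tcp_rot: [179.9, -0.1, -0.6]
ft_force: [-0.4, -1.8, 8.9]
finger_gap: 6.4
grip_force: 60.5
```

```bash
python3 -c "
from h import *; from bench import *
s=sense()
for p in([505.5,-72,11.2],[505.5,-62,11.2]): go(s,p,-.6)
im=viewer.snapshot('top')[:,:,::-1]
cv2.imwrite('pics/t3.png',cv2.resize(im[130:245,170:340],(800,541),interpolation=cv2.INTER_CUBIC))"
```

```text
shift [0.0003, -0.1603, -0.0003] turn [0.0002, -0.0003, -0.0001] | at [ 504.7 -136.1   11.2] [ 1.7992e+02 -1.0000e-01 -6.3000e-01] t 5.2 F [-0.4 -1.8  8.9] gap 6.4 grip 60.5
shift [0.0001, -0.1853, -0.0003] turn [0.0002, -0.0003, -0.0001] | at [ 504.7 -136.1   11.2] [ 1.7992e+02 -1.0000e-01 -6.3000e-01] t 5.2 F [-0.4 -1.8  8.9] gap 6.4 grip 60.5
```

View pics/t3.png

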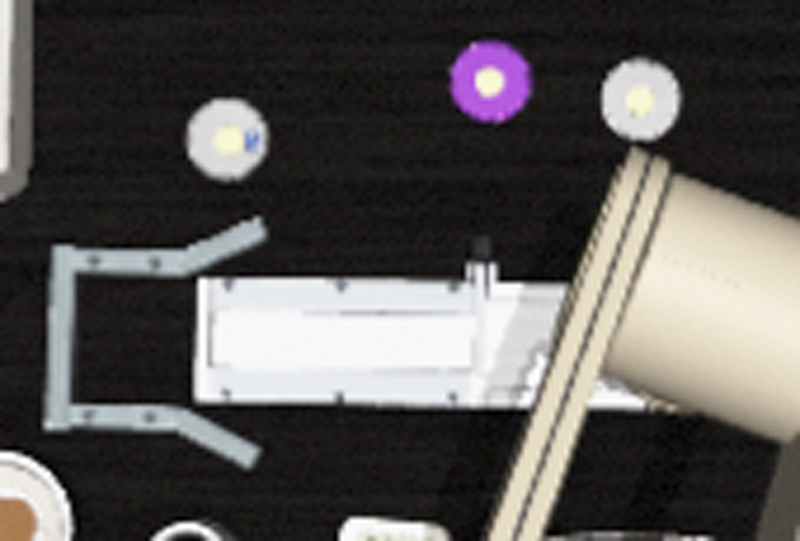

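The cassette is aligned with the dock: its far end is centred at row 339 and the dock channel at row 340. I'll push on.

Emit:
carry_out --increments '[0,-0.02,0,0,0,0,-1,0,-0.045,0,0,0,0,-1,0,-0.07,0,0,0,0,-1,0,-0.095,0,0,0,0,-1,0,-0.12,0,0,0,0,-1,0,-0.14,0,0,0,0,-1,0,-0.155,0,0,0,0,-1,0,-0.165,0,0,0,0,-1,0,-0.173,0,0,0,0,-1,0,-0.173,0,0,0,0,-1]'

```text
time: 6.5
tool_pos: [505.5, -67.7, 11.2]
tcp_rot: [179.9, -0.1, -0.6]
ft_force: [0.1, -5.0, 8.0]
finger_gap: 6.4
grip_force: 60.4
```

Friction alone so far. Now small steps until it makes contact.

Emit:
carry_out --increments '[0,-0.003,0,0,0,0,-1,0,-0.006,0,0,0,0,-1,0,-0.008,0,0,0,0,-1,0,-0.01,0,0,0,0,-1,0,-0.012,0,0,0,0,-1,0,-0.014,0,0,0,0,-1,0,-0.016,0,0,0,0,-1,0,-0.018,0,0,0,0,-1,0,-0.018,0,0,0,0,-1,0,-0.018,0,0,0,0,-1]'

```text
time: 7.75
tool_pos: [505.5, -61.0, 11.2]
tcp_rot: [179.9, -0.1, -0.7]
ft_force: [-0.2, -8.0, 7.1]
finger_gap: 6.6
grip_force: 60.7
```

Emit:
carry_out --increments '[0,-0.002,0,0,0,0,-1,0,-0.004,0,0,0,0,-1,0,-0.006,0,0,0,0,-1,0,-0.008,0,0,0,0,-1,0,-0.01,0,0,0,0,-1,0,-0.01,0,0,0,0,-1,0,-0.01,0,0,0,0,-1,0,-0.01,0,0,0,0,-1,0,-0.01,0,0,0,0,-1,0,-0.01,0,0,0,0,-1]'

```text
time: 9.0
tool_pos: [505.5, -59.6, 11.2]
tcp_rot: [179.6, -0.1, -0.7]
ft_force: [-1.5, -21.1, 5.7]
finger_gap: 6.3
grip_force: 60.5
```

The stop is reached at 21 N. I'll relax, open the fingers and rise.

Emit:
carry_out --increments '[0,0.006,0,0,0,0,-0.6,0,0.006,0,0,0,0,-0.3,0,0.006,0,0,0,0,-0.3,0,0.006,0,0,0,0,-0.3,0,0.006,-0.03,0,0,0,-0.3,0,0.006,-0.1,0,0,0,-0.3,0,0,-0.2,0,0,0,-0.3,0,0.1,-0.3,0,0,0,-0.3,0,0.2,-0.3,0,0,0,-0.3,0,0.2,-0.3,0,0,0,-0.3]'

```text
time: 10.25
tool_pos: [504.9, -137.8, 131.9]
tcp_rot: [179.9, -0.1, -0.7]
ft_force: [0.8, 0.7, -0.7]
finger_gap: 29.9
grip_force: 0.0
```

```bash
python3 -c "
from h import *; from bench import *
im=viewer.snapshot('top')[:,:,::-1]
cv2.imwrite('pics/t4.png',cv2.resize(im[130:245,170:340],(800,541),interpolation=cv2.INTER_CUBIC))
print(sense()['tool_pos'])"
```

```text
[ 504.39804401 -136.28774011  130.98353538]
```

View pics/t4.png

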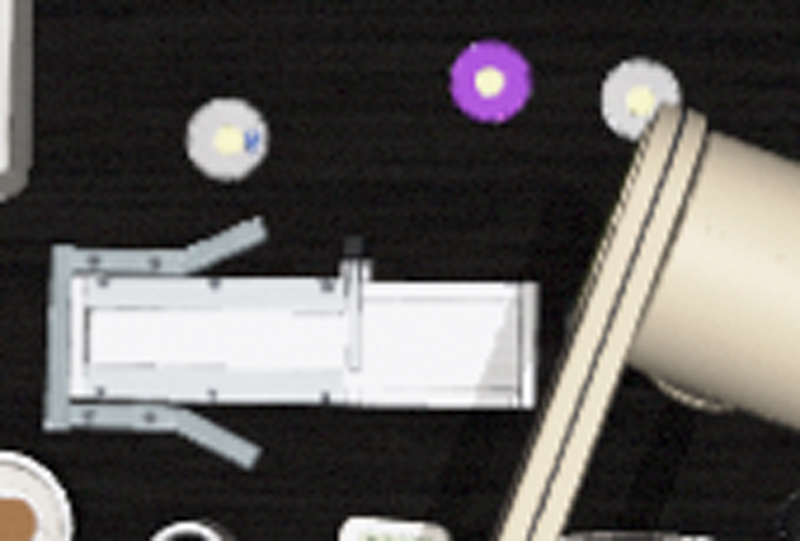

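The cassette is home: its end at column 72 meets the stop. The gate block is at (354,246), and the gate is slightly open. Next I compute the gate grasp.

```bash
python3 -c "
from h import *; from bench import *
c=viewer.get_calibration('top'); s=800/170
f=lambda p,z: unproj(c,crop2raw(p,s,170,130),z)[:,:2].round(1)
print('block',f([(354,246)],50),'push',f([(538,283),(535,408)],30).tolist(),'far',f([(71,275),(71,402)],25).tolist())
s=sense()
go(s,[560,45.5,131],-.7)
go(s,[560,45.5,30],-.7)"
```

```text
block [[561.8  42.5]] push [[541.9, -66.6], [467.4, -65.0]] far [[545.9, 215.3], [469.1, 213.9]]
shift [0.1333, -0.4562, 0.0] turn [0.0, -0.0001, -0.0] | at [ 504.4 -136.3  131. ] [ 1.7999e+02 -5.0000e-02 -7.1000e-01] t 10.3 F [-0.2  0.7 -0.6] gap 30.1 grip 0.0
shift [0.1331, -0.4562, 0.2525] turn [0.0, -0.0001, -0.0] | at [ 504.4 -136.3  131. ] [ 1.7999e+02 -5.0000e-02 -7.1000e-01] t 10.3 F [-0.2  0.7 -0.6] gap 30.1 grip 0.0
```

Emit:
carry_out --increments '[0.14,-0.45,0,0,0,0,-0.3,0.14,-0.45,0,0,0,0,-0.3,0.14,-0.45,0,0,0,0,-0.3,0.14,-0.45,0,0,0,0,-0.3,0.14,-0.45,0.15,0,0,0,-0.3,0.14,-0.45,0.22,0,0,0,-0.3,0.14,-0.45,0.2525,0,0,0,-0.3,0.14,-0.45,0.2525,0,0,0,-0.6,0.14,-0.45,0.2525,0,0,0,-1,0.14,-0.45,0.2525,0,0,0,-1]' --force 25

```text
time: 11.55
tool_pos: [562.9, 43.9, 30.2]
tcp_rot: [-180.0, -0.1, -0.6]
ft_force: [0.8, 0.2, -3.4]
finger_gap: 11.3
grip_force: 28.0
```

Emit:
carry_out --increments '[0.02,0,0,0,0,0,-1,0.04,0,0,0,0,0,-1,0.06,0,0,0,0,0,-1,0.08,0,0,0,0,0,-1,0.1,0,0,0,0,0,-1,0.11,0,0,0,0,0,-1,0.118,0,0,0,0,0,-1,0.122,0,0,0,0,0,-1,0.126,0,0,0,0,0,-1,0.126,0,0,0,0,0,-1]'

```text
time: 12.8
tool_pos: [612.8, 43.3, 29.4]
tcp_rot: [180.0, -0.0, -0.6]
ft_force: [-1.0, -2.6, 4.8]
finger_gap: 11.3
grip_force: 29.2
```

Emit:
carry_out --increments '[0.002,0,0,0,0,0,-1,0.004,0,0,0,0,0,-1,0.006,0,0,0,0,0,-1,0.008,0,0,0,0,0,-1,0.01,0,0,0,0,0,-1,0.01,0,0,0,0,0,-1,0.01,0,0,0,0,0,-1,0.01,0,0,0,0,0,-1,0.01,0,0,0,0,0,-1,0.01,0,0,0,0,0,-1]'

```text
time: 14.05
tool_pos: [615.3, 43.8, 28.2]
tcp_rot: [-180.0, 0.2, -0.6]
ft_force: [-5.0, 0.2, 3.9]
finger_gap: 11.3
grip_force: 29.0
```

The gate is at its end: 5 N resisted, with only 2.5 of the 4 mm taken up. I'll release it, rise, and take wrist and top looks at the holders.

Emit:
carry_out --increments '[-0.003,0,0,0,0,0,-0.3,-0.003,0,0,0,0,0,-0.3,-0.003,0,0,0,0,0,-0.3,-0.003,0,-0.08,0,0,0,-0.3,-0.003,0,-0.2,0,0,0,-0.3,-0.003,-0.05,-0.2,0,0,0,0.5,-0.003,-0.1,-0.2,0,0,0,0.5,-0.003,-0.1,-0.2,0,0,0,0.5,-0.003,-0.1,-0.2,0,0,0,0.5,-0.003,-0.1,-0.2,0,0,0,0.5]'

```text
time: 15.3
tool_pos: [615.3, 83.0, 108.2]
tcp_rot: [180.0, 0.1, -0.6]
ft_force: [0.3, -0.3, 0.5]
finger_gap: 64.2
grip_force: 0.0
```

```bash
python3 -c "
from h import *; from bench import *
print(sense()['tool_pos'],sense()['finger_gap'])
c=viewer.get_calibration('wrist');w=viewer.snapshot('wrist')[:,:,::-1]
im=viewer.snapshot('top')[:,:,::-1]
a=cv2.resize(im[135:225,170:340],(800,424),interpolation=cv2.INTER_CUBIC)
cv2.imwrite('pics/t5.png',a);cv2.imwrite('pics/w5.png',cv2.resize(w,(800,600)))
cv2.imwrite('pics/m5.png',np.vstack([cv2.resize(a,(566,300)),cv2.resize(w,(566,300*566//400))[:300]]))
g=cv2.cvtColor(w,cv2.COLOR_BGR2GRAY)
print(proj(c,[[630.8,122.4,13]])/.64)
import pickle;pickle.dump(c,open('w5.pkl','wb'))"
```

```text
[615.2827563   82.98858703 108.21713058] 64.15818009540408
[[329.51418586 277.47886   ]]
```

View pics/w5.png

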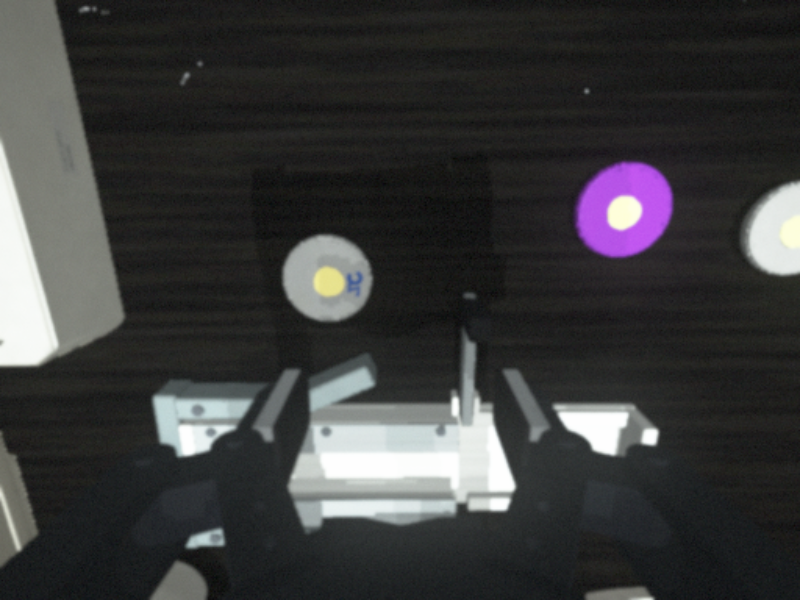

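The near holder is at (327,278) against a predicted (329.5,277.5). It is grey with a blue mark, and the match is good. I'll go and grasp it.

```bash
python3 -c "
from h import *; from bench import *
s=sense()
go(s,[630.8,123,108],-.7)
go(s,[630.8,123,3.5],-.7)"
```

```text
shift [0.037, -0.1005, 0.0016] turn [0.0, 0.0001, 0.0002] | at [615.6  82.9 108.7] [ 1.7999e+02  4.0000e-02 -6.2000e-01] t 15.4 F [1.3 0.1 0.9] gap 64.0 grip 0.0
shift [0.0372, -0.1006, 0.2629] turn [0.0, 0.0001, 0.0002] | at [615.6  82.9 108.7] [ 1.7999e+02  4.0000e-02 -6.2000e-01] t 15.4 F [1.3 0.1 0.9] gap 64.0 grip 0.0
```

Emit:
carry_out --increments '[0.037,-0.1005,0,0,0,0,0.5,0.037,-0.1005,0.1,0,0,0,0.5,0.037,-0.1005,0.19,0,0,0,0.5,0.037,-0.1005,0.23,0,0,0,0.5,0.037,-0.1005,0.25,0,0,0,0.5,0.037,-0.1005,0.262,0,0,0,0.5,0.037,-0.1005,0.262,0,0,0,0.3,0.037,-0.1005,0.262,0,0,0,0.1,0.037,-0.1005,0.262,0,0,0,-0.2,0.037,-0.1005,0.262,0,0,0,-0.2]' --force 30

```text
time: 16.65
tool_pos: [632.0, 123.5, 5.8]
tcp_rot: [-180.0, -0.1, -0.6]
ft_force: [-1.6, 0.2, 6.2]
finger_gap: 47.9
grip_force: 30.3
```

Emit:
carry_out --increments '[0,0,-0.05,0,0,0,-0.3,0,0,-0.12,0,0,0,-0.3,0,0,-0.2,0,0,0,-0.3,0,0,-0.21,0,0,0,-0.3,-0.08,0.08,-0.21,0,0,0,-0.3,-0.16,0.16,-0.21,0,0,0,-0.3,-0.24,0.24,-0.21,0,0,0,-0.3,-0.314,0.321,-0.21,0,0,0,-0.3,-0.314,0.321,-0.21,0,0,0,-0.3,-0.314,0.321,-0.21,0,0,0,-0.3]' --force 40

```text
time: 17.9
tool_pos: [504.3, -3.5, 88.4]
tcp_rot: [-180.0, -0.0, -0.6]
ft_force: [1.3, 0.7, -1.1]
finger_gap: 46.4
grip_force: 41.2
```

```bash
python3 -c "
from h import *; from bench import *
s=sense()
go(s,[505,-4,10.5],-.7)
w=viewer.snapshot('wrist')[:,:,::-1]
cv2.imwrite('pics/w6.png',cv2.resize(w,(800,600)))"
```

```text
shift [0.0016, 0.0013, 0.1948] turn [-0.0, -0.0001, 0.0002] | at [504.3  -3.5  88.4] [-1.7998e+02 -4.0000e-02 -6.3000e-01] t 17.9 F [ 1.3  0.7 -1.1] gap 46.4 grip 41.2
```

View pics/w6.png

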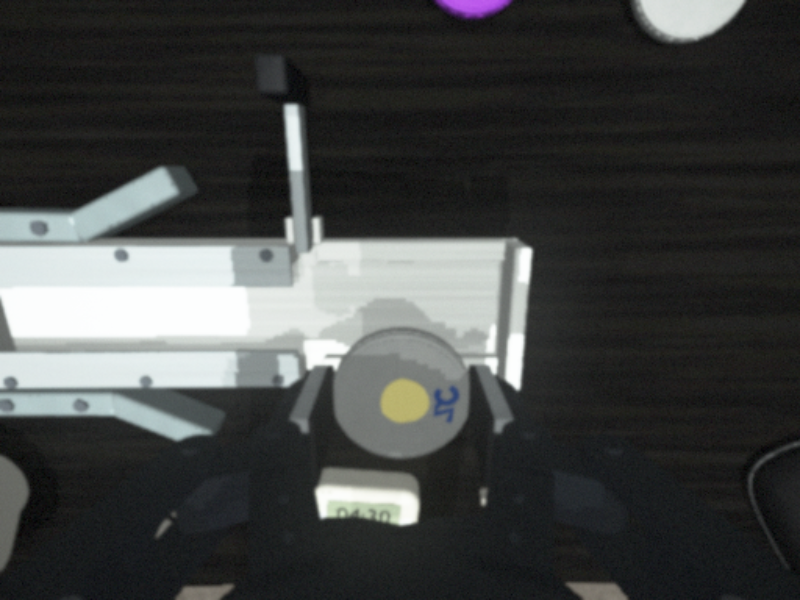

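The holder is held level at (402,395), and the gate is clear of the channel with its block at (272,76). I'll lower it into the bay.

Emit:
carry_out --increments '[0.0016,0.01,0.05,0,0,0,-0.3,0.0016,0.01,0.1,0,0,0,-0.3,0.0016,0.01,0.15,0,0,0,-0.3,0.0016,0.01,0.175,0,0,0,-0.3,0.0016,0.01,0.185,0,0,0,-0.3,0.0016,0.01,0.193,0,0,0,-0.3,0.0016,0.01,0.193,0,0,0,-0.3,0.0016,0.01,0.193,0,0,0,0,0.0016,0.01,0.193,0,0,0,0.36,0.0016,0.01,0.193,0,0,0,0.36]'

```text
time: 19.2
tool_pos: [504.8, -7.7, 11.4]
tcp_rot: [180.0, -0.0, -0.6]
ft_force: [-0.5, 0.2, 0.0]
finger_gap: 57.9
grip_force: 0.0
```

Released in the bay. The rear finger now drags it forward, with the front finger running in the slot.

Emit:
carry_out --increments '[0.0005,-0.015,0,0,0,0,0.36,0.0005,-0.03,0,0,0,0,0.36,0.001,-0.05,0,0,0,0,0.36,0.001,-0.07,0,0,0,0,0.36,0.001,-0.09,0,0,0,0,0.36,0.001,-0.11,0,0,0,0,0.36,0.001,-0.13,0,0,0,0,0.36,0.001,-0.15,0,0,0,0,0.36,0.001,-0.165,0,0,0,0,0.36,0.001,-0.165,0,0,0,0,0.36]'

```text
time: 20.45
tool_pos: [505.6, 58.8, 11.0]
tcp_rot: [-180.0, 0.0, -0.6]
ft_force: [-0.2, -0.8, 0.2]
finger_gap: 57.9
grip_force: 0.0
```

Emit:
carry_out --increments '[0,0.005,-0.03,0,0,0,0.36,0,0.005,-0.12,0,0,0,0.36,0,0.005,-0.2,0,0,0,0.2,0,0.08,-0.2,0,0,0,-1,0,0.16,-0.2,0,0,0,-1,0,0.16,-0.2,0,0,0,-1,0,0.16,-0.2,0,0,0,-1,0,0.16,-0.2,0,0,0,-1,0,0.16,-0.2,0,0,0,-1,0,0.16,-0.2,0,0,0,-1]'

```text
time: 21.7
tool_pos: [505.0, -5.2, 91.0]
tcp_rot: [-180.0, 0.0, -0.6]
ft_force: [-0.5, 0.8, 0.3]
finger_gap: 0.2
grip_force: 0.0
```

```bash
python3 -c "
from h import *; from bench import *
s=sense()
go(s,[505,-4,10.5],-.7)
w=viewer.snapshot('wrist')[:,:,::-1]
cv2.imwrite('pics/w7.png',cv2.resize(w,(800,600)))"
```

```text
shift [0.0, -0.003, 0.2013] turn [-0.0, 0.0, 0.0004] | at [505.   -5.2  91. ] [-1.8e+02  1.0e-02 -5.5e-01] t 21.7 F [-0.5  0.8  0.3] gap 0.2 grip 0.0
```

View pics/w7.png

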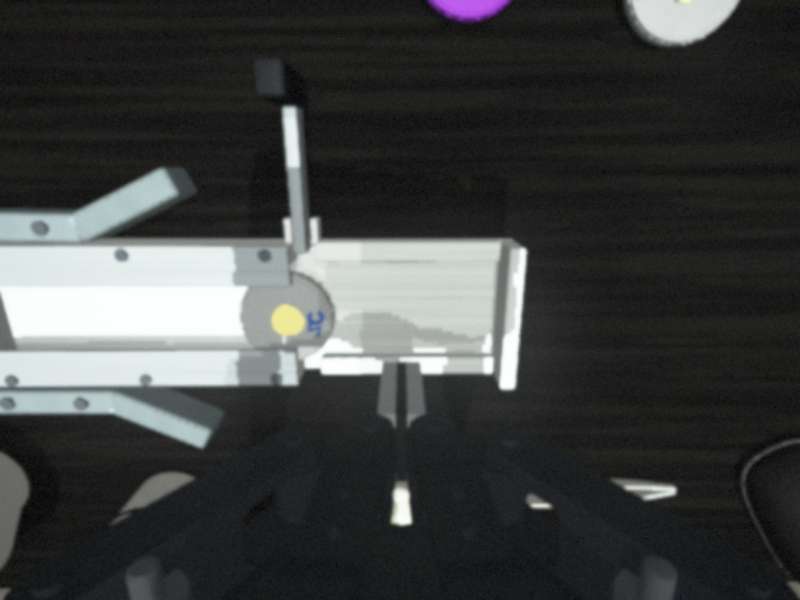

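The holder is half under the rails at (287,312), and the fingers are closed. I'll descend and push along the slot.

Emit:
carry_out --increments '[0,0,0.1,0,0,0,-1,0,0,0.203,0,0,0,-1,0,0,0.203,0,0,0,-1,0,-0.04,0.203,0,0,0,-1,0,-0.085,0.203,0,0,0,-1,0.001,-0.13,0.203,0,0,0,-1,0.001,-0.175,0.203,0,0,0,-1,0.001,-0.22,0.203,0,0,0,-1,0.001,-0.26,0.203,0,0,0,-1,0.001,-0.26,0.203,0,0,0,-1]'

```text
time: 23.0
tool_pos: [506.3, 99.7, 9.7]
tcp_rot: [-180.0, 0.0, -0.5]
ft_force: [0.3, -0.7, -0.8]
finger_gap: 0.2
grip_force: 0.0
```

Emit:
carry_out --increments '[0,-0.02,0,0,0,0,-1,0,-0.04,0,0,0,0,-1,0,-0.06,0,0,0,0,-1,0,-0.075,0,0,0,0,-1,0,-0.085,0,0,0,0,-1,0.001,-0.095,0,0,0,0,-1,0.001,-0.105,0,0,0,0,-1,0.001,-0.112,0,0,0,0,-1,0.001,-0.115,0,0,0,0,-1,0.001,-0.115,0,0,0,0,-1]'

```text
time: 24.25
tool_pos: [507.4, 144.4, 9.9]
tcp_rot: [-180.0, 0.0, -0.6]
ft_force: [-0.3, -0.7, -0.6]
finger_gap: -0.1
grip_force: 0.0
```

Emit:
carry_out --increments '[0,-0.003,0,0,0,0,-1,0,-0.006,0,0,0,0,-1,0,-0.009,0,0,0,0,-1,0,-0.012,0,0,0,0,-1,0,-0.015,0,0,0,0,-1,0,-0.018,0,0,0,0,-1,0,-0.018,0,0,0,0,-1,0,-0.018,0,0,0,0,-1,0,-0.018,0,0,0,0,-1,0,-0.018,0,0,0,0,-1]'

```text
time: 25.5
tool_pos: [507.2, 148.3, 9.6]
tcp_rot: [179.7, 0.1, -0.6]
ft_force: [-0.0, -18.5, 3.9]
finger_gap: -0.0
grip_force: 9.0
```

The holder is against the end stop at 18 N. I'll back off, rise and travel to the second holder.

Emit:
carry_out --increments '[0,0.02,0,0,0,0,-1,0,0.02,-0.1,0,0,0,-1,0,0.02,-0.25,0,0,0,0,0.05,0.15,-0.27,0,0,0,0.5,0.1,0.28,-0.27,0,0,0,0.5,0.15,0.42,-0.27,0,0,0,0.5,0.2,0.55,-0.27,0,0,0,0.5,0.27,0.695,-0.27,0,0,0,0.5,0.27,0.695,-0.27,0,0,0,0.5,0.27,0.695,-0.27,0,0,0,0.5]'

```text
time: 26.75
tool_pos: [612.4, -127.4, 117.4]
tcp_rot: [-179.9, 0.0, -0.6]
ft_force: [-0.6, 0.1, -0.4]
finger_gap: 63.8
grip_force: 0.0
```

```bash
python3 -c "
from h import *; from bench import *
s=sense();c=viewer.get_calibration('wrist')
w=viewer.snapshot('wrist')[:,:,::-1]
im=viewer.snapshot('top')[:,:,::-1]
cv2.imwrite('pics/w8.png',cv2.resize(w,(800,600)))
cv2.imwrite('pics/t8.png',cv2.resize(im[130:245,170:340],(800,541),interpolation=cv2.INTER_CUBIC))
print(proj(c,[[656.3,-129.9,13]])/.64)
import pickle;pickle.dump(c,open('w8.pkl','wb'))
go(s,[656.3,-129.9,5],-.7)"
```

```text
[[403.67044169 223.87684244]]
shift [0.11, 0.0054, 0.281] turn [-0.0002, 0.0001, 0.0002] | at [ 612.4 -127.4  117.4] [-1.7994e+02  4.0000e-02 -6.4000e-01] t 26.8 F [-0.6  0.1 -0.4] gap 63.8 grip 0.0
```

View pics/w8.png

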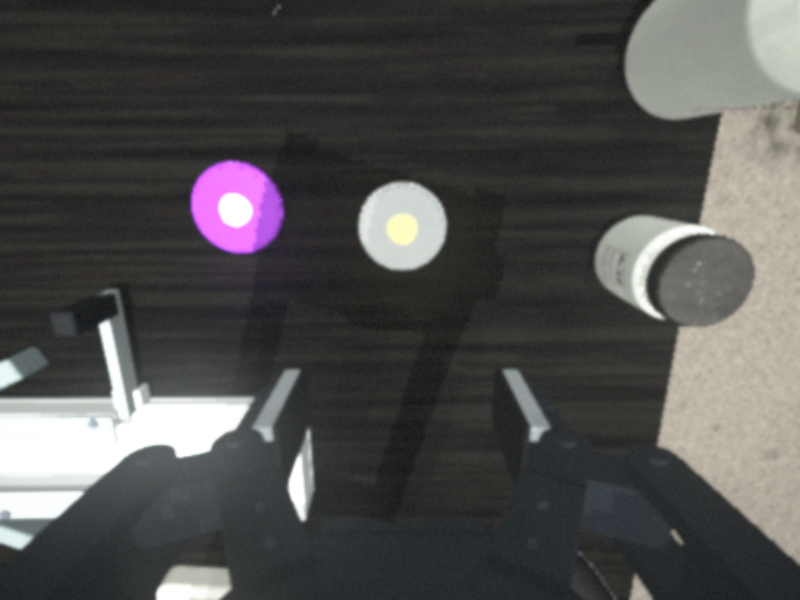

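Holder 2 is at (402,226), where (404,224) was predicted, and it hasn't been disturbed. I'll grasp it.

Emit:
carry_out --increments '[0.108,0.005,0,0,0,0,0.5,0.108,0.005,0.1,0,0,0,0.5,0.108,0.005,0.2,0,0,0,0.5,0.108,0.005,0.25,0,0,0,0.5,0.108,0.005,0.27,0,0,0,0.5,0.108,0.005,0.281,0,0,0,0.5,0.108,0.005,0.281,0,0,0,0.3,0.108,0.005,0.281,0,0,0,0.1,0.108,0.005,0.281,0,0,0,-0.2,0.108,0.005,0.281,0,0,0,-0.2]' --force 40

```text
time: 28.1
tool_pos: [657.0, -130.4, 7.6]
tcp_rot: [180.0, -0.1, -0.6]
ft_force: [-1.5, 0.6, 6.2]
finger_gap: 46.5
grip_force: 39.9
```

```bash
python3 -c "
from h import *; from bench import *
s=sense()
go(s,[655.5,-130,95],-.7);go(s,[505,-8,95],-.7)"
```

```text
shift [-0.0031, -0.0008, -0.2186] turn [0.0001, -0.0004, 0.0003] | at [ 657.  -130.4    7.6] [ 1.7996e+02 -1.4000e-01 -6.0000e-01] t 28.1 F [-1.5  0.6  6.2] gap 46.5 grip 39.9
shift [-0.3825, -0.3018, -0.2197] turn [0.0001, -0.0004, 0.0003] | at [ 657.  -130.4    7.6] [ 1.7996e+02 -1.4000e-01 -6.0000e-01] t 28.1 F [-1.5  0.6  6.2] gap 46.5 grip 39.9
```

Emit:
carry_out --increments '[0,0,-0.05,0,0,0,-0.3,0,0,-0.12,0,0,0,-0.3,0,0,-0.2,0,0,0,-0.3,-0.08,-0.06,-0.22,0,0,0,-0.3,-0.17,-0.13,-0.22,0,0,0,-0.3,-0.26,-0.2,-0.22,0,0,0,-0.3,-0.34,-0.27,-0.22,0,0,0,-0.3,-0.38,-0.302,-0.22,0,0,0,-0.3,-0.38,-0.302,-0.22,0,0,0,-0.3,-0.38,-0.302,-0.22,0,0,0,-0.3]' --force 45

```text
time: 29.35
tool_pos: [506.2, -8.2, 94.8]
tcp_rot: [180.0, -0.1, -0.6]
ft_force: [0.1, -0.5, -0.3]
finger_gap: 46.1
grip_force: 46.1
```

```bash
python3 -c "
from h import *; from bench import *
s=sense()
go(s,[505,-8,12.2],-.7)
w=viewer.snapshot('wrist')[:,:,::-1]
cv2.imwrite('pics/w9.png',cv2.resize(w,(800,600)))"
```

```text
shift [-0.0036, -0.0005, 0.2064] turn [0.0001, -0.0004, 0.0003] | at [506.2  -8.2  94.8] [ 1.7997e+02 -1.3000e-01 -5.9000e-01] t 29.4 F [ 0.1 -0.5 -0.3] gap 46.1 grip 46.1
```

View pics/w9.png

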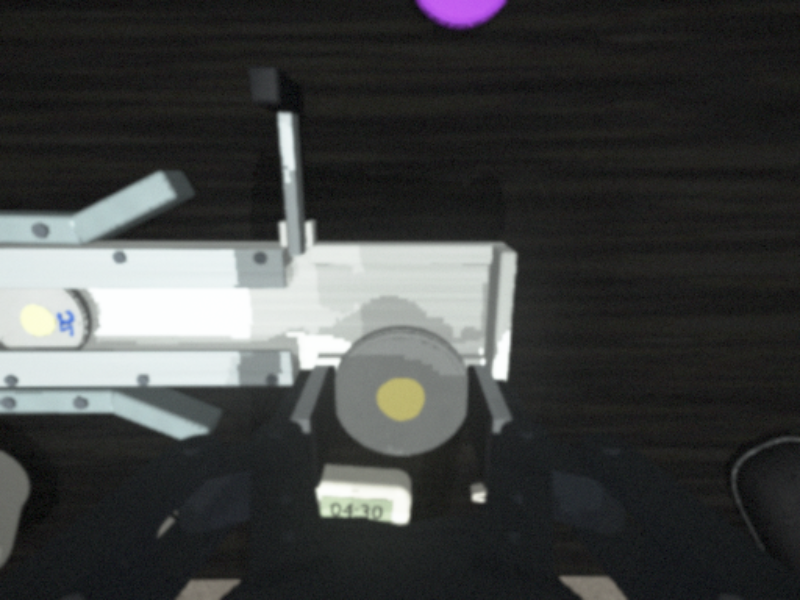

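Holder 2 is held level, and holder 1 stands at the far end at (38,320). I'll lower and release holder 2, then drag it forward.

Emit:
carry_out --increments '[-0.003,0,0.06,0,0,0,-0.3,-0.003,0,0.12,0,0,0,-0.3,-0.003,0,0.17,0,0,0,-0.3,-0.003,0,0.19,0,0,0,-0.3,-0.003,0,0.2,0,0,0,-0.3,-0.003,0,0.207,0,0,0,-0.3,-0.003,0,0.207,0,0,0,-0.3,-0.003,0,0.207,0,0,0,0,-0.003,0,0.207,0,0,0,0.36,-0.003,0,0.207,0,0,0,0.36]'

```text
time: 30.65
tool_pos: [504.4, -7.7, 11.2]
tcp_rot: [180.0, -0.1, -0.6]
ft_force: [0.1, -0.8, -0.4]
finger_gap: 58.1
grip_force: 0.0
```

Emit:
carry_out --increments '[0.0005,-0.015,0.002,0,0,0,0.36,0.0005,-0.03,0.002,0,0,0,0.36,0.001,-0.05,0.002,0,0,0,0.36,0.001,-0.07,0.002,0,0,0,0.36,0.001,-0.09,0.002,0,0,0,0.36,0.001,-0.11,0.002,0,0,0,0.36,0.001,-0.13,0.002,0,0,0,0.36,0.001,-0.15,0.002,0,0,0,0.36,0.001,-0.165,0.002,0,0,0,0.36,0.001,-0.165,0.002,0,0,0,0.36]'

```text
time: 31.9
tool_pos: [504.9, 58.8, 9.9]
tcp_rot: [-180.0, 0.0, -0.6]
ft_force: [-0.0, -0.3, -0.7]
finger_gap: 58.2
grip_force: 0.0
```

Emit:
carry_out --increments '[0,0.005,-0.03,0,0,0,0.36,0,0.005,-0.12,0,0,0,0.36,0,0.005,-0.2,0,0,0,0.2,0,0.08,-0.2,0,0,0,-1,0,0.16,-0.2,0,0,0,-1,0,0.16,-0.2,0,0,0,-1,0,0.16,-0.2,0,0,0,-1,0,0.16,-0.2,0,0,0,-1,0,0.16,-0.2,0,0,0,-1,0,0.16,-0.2,0,0,0,-1]'

```text
time: 33.15
tool_pos: [504.2, -5.2, 89.8]
tcp_rot: [-180.0, 0.0, -0.5]
ft_force: [-0.6, 0.2, -0.6]
finger_gap: -0.2
grip_force: 0.0
```

```bash
python3 -c "
from h import *; from bench import *
s=sense()
go(s,[505,-5,9.7],-.7)
w=viewer.snapshot('wrist')[:,:,::-1]
cv2.imwrite('pics/w10.png',cv2.resize(w,(800,600)))"
```

```text
shift [0.002, -0.0005, 0.2003] turn [-0.0, 0.0, 0.0004] | at [504.2  -5.2  89.8] [-1.8e+02  1.0e-02 -5.5e-01] t 33.1 F [-0.6  0.2 -0.6] gap -0.2 grip 0.0
```

View pics/w10.png

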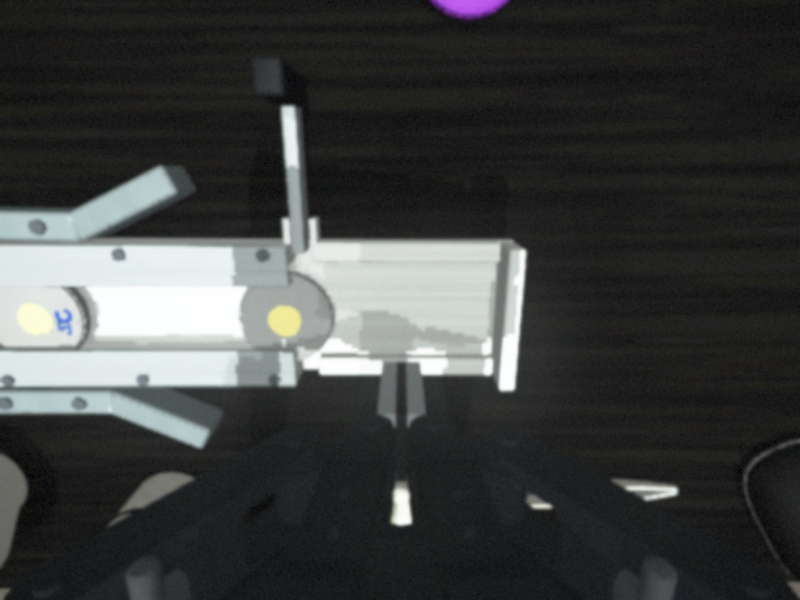

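Holder 2 is under the rail entry at (285,313). I'll push it up to holder 1.

Emit:
carry_out --increments '[0.002,0,0.1,0,0,0,-1,0.002,0,0.2,0,0,0,-1,0.002,0,0.2,0,0,0,-1,0.002,-0.04,0.2,0,0,0,-1,0.002,-0.085,0.2,0,0,0,-1,0.003,-0.125,0.2,0,0,0,-1,0.003,-0.165,0.2,0,0,0,-1,0.003,-0.2,0.2,0,0,0,-1,0.003,-0.23,0.2,0,0,0,-1,0.003,-0.24,0.2,0,0,0,-1]'

```text
time: 34.45
tool_pos: [506.4, 91.2, 9.8]
tcp_rot: [-180.0, 0.0, -0.5]
ft_force: [0.3, -1.0, 2.4]
finger_gap: -0.1
grip_force: 1.0
```

Emit:
carry_out --increments '[0,-0.004,0,0,0,0,-1,0,-0.008,0,0,0,0,-1,0,-0.012,0,0,0,0,-1,0,-0.016,0,0,0,0,-1,0,-0.02,0,0,0,0,-1,0,-0.023,0,0,0,0,-1,0,-0.026,0,0,0,0,-1,0,-0.026,0,0,0,0,-1,0,-0.026,0,0,0,0,-1,0,-0.026,0,0,0,0,-1]'

```text
time: 35.7
tool_pos: [506.6, 98.7, 9.9]
tcp_rot: [179.8, 0.0, -0.6]
ft_force: [-0.2, -11.5, 3.5]
finger_gap: 0.1
grip_force: 6.2
```

Both holders are seated: contact came at y 98.7, exactly 50 mm before the first one's. I'll rise and go to the gate block, and take a check picture.

Emit:
carry_out --increments '[0,0.02,0,0,0,0,-1,0,0.02,-0.1,0,0,0,-1,0,0.02,-0.22,0,0,0,-0.3,0.1,0.06,-0.25,0,0,0,-0.3,0.2,0.1,-0.25,0,0,0,-0.3,0.266,0.135,-0.25,0,0,0,-0.3,0.266,0.135,-0.25,0,0,0,-0.3,0.266,0.135,-0.25,0,0,0,-0.3,0.266,0.135,-0.25,0,0,0,-0.3,0.266,0.135,-0.25,0,0,0,-0.3]'

```text
time: 36.95
tool_pos: [611.9, 46.2, 110.0]
tcp_rot: [-180.0, 0.0, -0.6]
ft_force: [-0.3, -1.0, 0.3]
finger_gap: 30.1
grip_force: 0.0
```

```bash
python3 -c "
from h import *; from bench import *
s=sense()
go(s,[613.5,43.5,30],-.7)
w=viewer.snapshot('top')[:,:,::-1]
cv2.imwrite('pics/t11.png',cv2.resize(w[130:245,170:340],(800,541),interpolation=cv2.INTER_CUBIC))"
```

```text
shift [0.0041, 0.0067, 0.2] turn [-0.0, 0.0, 0.0004] | at [611.9  46.2 110. ] [-179.99    0.     -0.55] t 37.0 F [-0.3 -1.   0.3] gap 30.1 grip 0.0
```

View pics/t11.png

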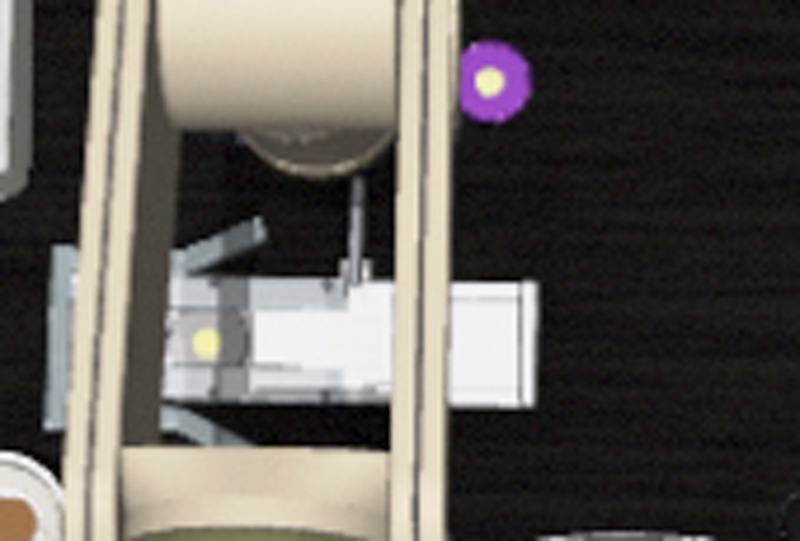

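Holder 2 shows at (206,343) under the rails, and the cassette is still home. I'll grip the gate block and close it. The travel is about 60 mm.

Emit:
carry_out --increments '[0.004,0.006,0.05,0,0,0,-0.3,0.004,0.006,0.1,0,0,0,-0.3,0.004,0.006,0.15,0,0,0,-0.3,0.004,0.006,0.18,0,0,0,-0.3,0.004,0.006,0.2,0,0,0,-0.3,0.004,0.006,0.2,0,0,0,-0.3,0.004,0.006,0.2,0,0,0,-0.6,0.004,0.006,0.2,0,0,0,-1,0.004,0.006,0.2,0,0,0,-1,0.004,0.006,0.2,0,0,0,-1]' --force 30

```text
time: 38.25
tool_pos: [614.8, 43.3, 30.8]
tcp_rot: [-180.0, -0.1, -0.6]
ft_force: [-0.1, 0.5, 4.0]
finger_gap: 11.1
grip_force: 32.3
```

Emit:
carry_out --increments '[-0.02,0,0,0,0,0,-1,-0.04,0,0,0,0,0,-1,-0.06,0,0,0,0,0,-1,-0.08,0,0,0,0,0,-1,-0.1,0,0,0,0,0,-1,-0.115,0,0,0,0,0,-1,-0.125,0,0,0,0,0,-1,-0.135,0,0,0,0,0,-1,-0.14,0,0,0,0,0,-1,-0.14,0,0,0,0,0,-1]'

```text
time: 39.5
tool_pos: [558.1, 44.1, 30.8]
tcp_rot: [-180.0, -0.1, -0.6]
ft_force: [-0.5, 1.8, 7.2]
finger_gap: 11.0
grip_force: 32.8
```

Emit:
carry_out --increments '[-0.003,0,0,0,0,0,-1,-0.006,0,0,0,0,0,-1,-0.009,0,0,0,0,0,-1,-0.012,0,0,0,0,0,-1,-0.015,0,0,0,0,0,-1,-0.015,0,0,0,0,0,-1,-0.015,0,0,0,0,0,-1,-0.015,0,0,0,0,0,-1,-0.015,0,0,0,0,0,-1,-0.015,0,0,0,0,0,-1]'

```text
time: 40.75
tool_pos: [553.3, 43.9, 30.9]
tcp_rot: [-180.0, -0.2, -0.6]
ft_force: [5.7, 1.0, 4.5]
finger_gap: 11.1
grip_force: 32.3
```

The gate is shut, with 5.7 N at the end of travel after 61 mm. I'll release, rise and move away to check.

Emit:
carry_out --increments '[0,0,0,0,0,0,-0.6,0,0,0,0,0,0,-0.3,0,0,0,0,0,0,-0.3,0,0,-0.1,0,0,0,-0.3,0,0,-0.25,0,0,0,-0.3,0,0.12,-0.3,0,0,0,-0.3,0,0.25,-0.3,0,0,0,-0.3,0,0.38,-0.3,0,0,0,-0.3,0,0.45,-0.3,0,0,0,-0.3,0,0.45,-0.3,0,0,0,-0.3]'

```text
time: 42.0
tool_pos: [549.6, -138.1, 149.5]
tcp_rot: [180.0, 0.0, -0.8]
ft_force: [0.8, 0.0, -0.6]
finger_gap: 30.0
grip_force: 0.0
```

```bash
python3 -c "
from h import *; from bench import *
s=sense();print(s['tool_pos'])
w=viewer.snapshot('top')[:,:,::-1]
cv2.imwrite('pics/t12.png',cv2.resize(w[130:245,170:340],(800,541),interpolation=cv2.INTER_CUBIC))"
```

```text
[ 549.57860622 -138.06330136  149.5209739 ]
```

View pics/t12.png

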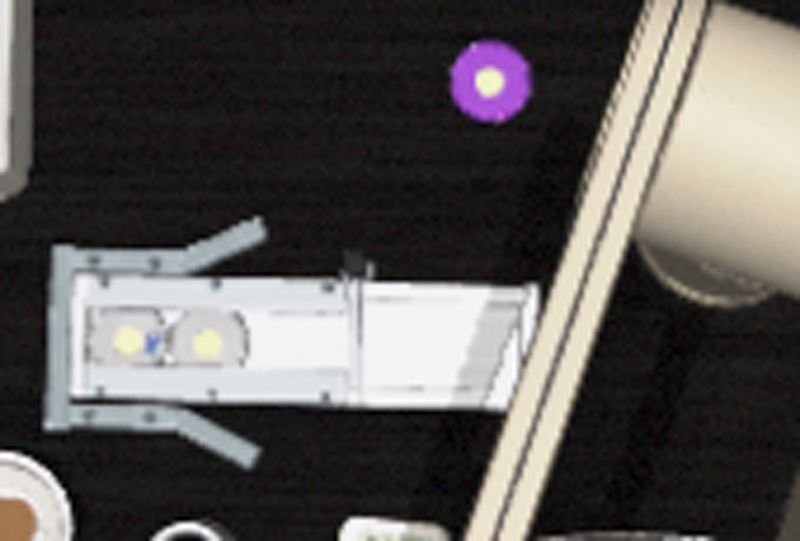

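Both holders stand in a row at (128,341) and (207,343). The gate spans the channel, the cassette is home, and the first scene and top views showed no third grey holder. I'll hand in.

```bash
python3 -c "
from bench import order
print(order.hand_in())"
```

```text
the job is handed in; nothing more can be done
None
```

The cassette is home in the dock, both grey holders found are in a row against the end stop, and the gate is shut; the job is handed in at about 42 s of the 210 s allowed, with no verdict shown.

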